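Locksmith's bench: each lock to its silhouette pad

ROBOT

A 6-joint arm with a two-finger parallel gripper is mounted at the origin on the work surface. World frame = base frame: x ahead of the robot, y to its left, z up, the work surface at z = 0. Lengths are in m, angles in rad, forces in N, time in s.
With the tool pointing down it reaches from about 0.3 to 1 m from the base axis. Payload 5.1 kg.
Tool frame: the origin (TCP) lies midway between the tips of the shut fingers; the grasp point (between the pads) lies 19 mm behind it; z points along the fingers, y is the line along which they close (so a half turn about z gives the same grasp; the last joint's range is limited). The gripper opens to 95 mm and grips with 3 to 60 N. Pads are 20 mm wide; open, the fingers measure 119 mm over their backs; the gripper's body (75 mm by 180 mm) begins 59 mm behind the grasp point.
Start: joints at [1.048, 0.124, 1.65, -0, 1.367, -0.083], TCP at [0.277, 0.588, 0.215] pointing down, gripper open.
Joint ranges: [-2.61, 2.61], [-1.02, 2.33], [0.03, 2.71], [-1.35, 4.49], [0.32, 2.68], [-2.91, 2.91]. Speed limits (rad/s): [2.57, 2.57, 3.14, 3.14, 3.14, 3.14].

INTERFACE

Orientations are given as [roll, pitch, yaw] about the fixed x, y, z axes, in that order (R = Rz(yaw) Ry(pitch) Rx(roll)).
In Python, from cell import env gives the robot as it stands.
- The arm moves only by the shell command python3 -m handwheel 'ROWS' [OPENING] [FORCE]. ROWS is JSON, a list of rows, each a list of 2 entries, a list of its own where there are three numbers: the shift along the tool's x, y, z each as a share of 150 mm, from -1 to 1, then the turn about the tool's z as a share of 60 degrees, from -1 to 1. In form: [[[x, y, z], spin], ...]. A call has 1 to 12 rows; each row is the pose to reach, as a shift and turn from the pose commanded when the call began, along the tool's axes at that moment; what a row does not reach only later rows make up. A row lasts 1/8 s, in which the tool goes at most 62.5 mm and 10.7 degrees, less where a joint would pass 70% of its speed; a pose out of reach is approached as far as the arm can. A call with a number of a shift or a turn outside -1 to 1 is refused whole. A call with a gripper value outside its range is refused whole. OPENING is the opening, from -1 (shut) to 1 (fully open), set as the call begins (- or left out, the last holds). The fingers move at their own pace and stop on an object; FORCE is the grip in N (left out, the last holds). Time passes only in rows, so rows that repeat a pose let the fingers close. It gives the time, the measured TCP pose, the force, the opening and the grip force at its end, in the units of the state.
- env.read_state(): the state, without advancing time (a new reading comes with each control period).
- env.capture(name): name is "side" or "top"; returns the picture (480x640x3 uint8, blue, green, red); there is no depth.
- env.calibration(name): a dict with "fx", "fy", "cx", "cy" (pixels), "rvec" (rotation vector, rad) and "tvec" (3), from world to camera coordinates, as OpenCV has them. Camera axes: x right, y down, z forward; pixel columns grow to the right and rows downward; lengths in m; the calibration is good to about 2 mm. A picture is of the moment at which its call begins. calibration takes no time and is no camera call.
- env.sign_off(): hands the job in; it is judged then, once.
The state is a dict: "clock": time; "joint_positions": joint angles; "qvel": joint speeds; "effort": joint torques, N m; "eef_pos": TCP position; "tcp_rot": TCP orientation; "contact_force": force on the tool from outside, world axes, zero at the start; "wrist_torque": the same for the moment, N m; "grip_width": finger opening in m; "finger_force": force on a finger pad.
Only numpy, scipy, OpenCV 4.12 (cv2) and the standard library are available. Lean on these libraries where they do the work, as an engineer would, in place of code of your own. Each camera call takes 0.05 s, during which the arm holds its last target. There are 200 camera calls.

TASK

Four serviced locks lie scattered on the locksmith's bench: a padlock, a round rim cylinder, a mortice latch and a barrel bolt. Put each one on the coloured job pad that shows its own black silhouette, lying flat as it lies now and squarely covering the silhouette, the padlock's shackle and the latch's brass nose pointing the way the silhouette shows. Set them down gently rather than dropping them, and leave all four resting there.

Things in the scene. Friction and masses are not known exactly. Their poses are not given: they have to be found in the camera images.
- padlock: loose padlock lying flat: brass block 38 (x) x 46 (y) x 22 mm high, spanning x = -32 to +6 mm, with a steel U shackle of 8 mm bar, 38 mm wide, from there to x = +32 mm. Origin on the underside, mid-length; x points to the shackle, z up. Grip the block's centre, 13 mm from the origin towards -x, across y. 0.2 to 0.37 kg. Starts within 0.5 rad of the world axes (yaw)
- padlock_shackle (a point): outermost point of the padlock's shackle, 32 mm from the padlock's origin along its +x, 11 mm up
- rim_cylinder: loose round lock cylinder standing on its steel flange: flange 50 mm diameter and 7 mm high, above it a barrel 30 mm in diameter up to 40 mm height, with a brass key plug on top. Origin at the centre of the underside, z up. Grip the barrel (30 mm, any yaw). About 0.2 kg
- latch: loose mortice latch lying flat, T-shaped from above, 20 mm high: green case 50 mm wide (y), x = -35 to +21 mm; steel faceplate 90 mm wide, x = +21 to +27; brass nose 16 mm wide, x = +27 to +37. Origin on the underside; x points to the nose, z up. Grip the case's centre, 7 mm from the origin towards -x, across y (50 mm). 0.24 to 0.42 kg. Starts within 0.5 rad of the world axes (yaw)
- latch_nose (a point): tip of the latch's brass nose, 37 mm from the latch's origin along its +x, 10 mm up
- barrel_bolt: loose barrel bolt on its back plate: dark plate 30 (x) x 90 (y) x 4 mm; on it a black housing 18 mm wide (x), 60 mm long, 4 to 20 mm high, a 12 mm steel rod along y out of both ends, a 10 mm knob on top to 28 mm. Both ends alike: either way round is right. Origin: centre of the underside, z up. Grip the housing across x, tips above the plate. About 0.2 kg. Starts within 0.5 rad of yaw 0
- pad_padlock: BLUE job pad, fixed board 80 mm (x) by 105 mm (y), 3 mm thick, lying flat on the bench; origin at the centre of its underside, z up, top face 3 mm above the origin. Black silhouette of the padlock; the lock covers it exactly when its origin is straight above the pad's origin and its x axis (shackle) along the pad's +x. Pads are turned at most 0.2 rad from the world axes
- pad_cylinder: YELLOW job pad, fixed board 80 mm (x) by 105 mm (y), 3 mm thick, lying flat on the bench; origin at the centre of its underside, z up, top face 3 mm above the origin. Black silhouette: a disc of 50 mm diameter about the pad's origin, for the rim cylinder
- pad_latch: WHITE job pad, fixed board 80 mm (x) by 105 mm (y), 3 mm thick, lying flat on the bench; origin at the centre of its underside, z up, top face 3 mm above the origin. Black T-shaped silhouette of the latch; the latch covers it exactly when its origin is straight above the pad's origin and its x axis (nose) along the pad's +x
- pad_bolt: RED job pad, fixed board 80 mm (x) by 105 mm (y), 3 mm thick, lying flat on the bench; origin at the centre of its underside, z up, top face 3 mm above the origin. Black silhouette of the barrel bolt: a bar 30 mm (x) by 90 mm (y) about the pad's origin, for the barrel bolt, its x axis along the pad's x (either way round)
There are look-alikes about, which are no part of the job. Of the things like the padlock, leave any that is purple or red; of the rest the larger one is meant.

How it is judged:
By the outcome, as a careful person would: the job done as asked, in the order asked, and still so for the second after the job is handed in, with the robot touching nothing.
It also fails if it takes over 109 s, if anything falls off the work surface, if the arm or the gripper's body presses on something with over 40 N, if the wrist force passes 120 N, or if a joint passes its speed limit or range.

## Working session

There is one attempt and no reset: what is moved stays moved. The work goes in short steps, Python scripts to look and compute and a shell command to move; the robot and the scene stay as the last step left them, time stands still between calls to the robot, and variables do not carry over. Pictures are saved under pics/ and viewed, at most 14 in all, crops included, and the job is handed in when it is done.

```bash
mkdir -p pics; ls; python3 - <<'E'
from cell import env
import cv2
for n in("top","side"):
    cv2.imwrite(f"pics/{n}0.png",env.capture(n)); print(env.calibration(n))
s=env.read_state(); print(s)
E
```

```text
pics
{'fx': 583.516617496073, 'fy': 583.516617496073, 'cx': 323.6250567416333, 'cy': 239.47276661970662, 'rvec': array([ 2.20006308, -2.1473345 ,  0.15528105]), 'tvec': array([-0.10993242,  0.60635134,  1.15800333])}
{'fx': 541.9996965010516, 'fy': 541.9996965010516, 'cx': 327.27367012378573, 'cy': 245.53209902652935, 'rvec': array([ 2.30033317, -0.75877518,  0.29221091]), 'tvec': array([-0.51396018,  0.24030115,  0.92008597])}
{'clock': 0.1, 'joint_positions': array([ 1.04841012e+00,  1.24451249e-01,  1.65155501e+00, -3.14034136e-05,
        1.36749221e+00, -8.25996224e-02]), 'qvel': array([ 0.00089275, -0.0022713 , -0.00418074,  0.00013234,  0.00112653,
       -0.00077801]), 'effort': array([-2.53071266e-04, -4.18885982e+01, -3.61096036e+01,  7.76121486e-02,
        4.62108920e-02, -5.04817410e-05]), 'eef_pos': array([0.27647441, 0.58761921, 0.21349223]), 'tcp_rot': array([-3.13969080e+00, -1.26600680e-04,  2.70181232e+00]), 'contact_force': array([-0.32458819, -0.19893881,  1.20928268]), 'wrist_torque': array([ 0.00293843, -0.01980656,  0.04405903]), 'finger_force': 0.0, 'grip_width': 0.09514793860757491}
```

View pics/top0.png

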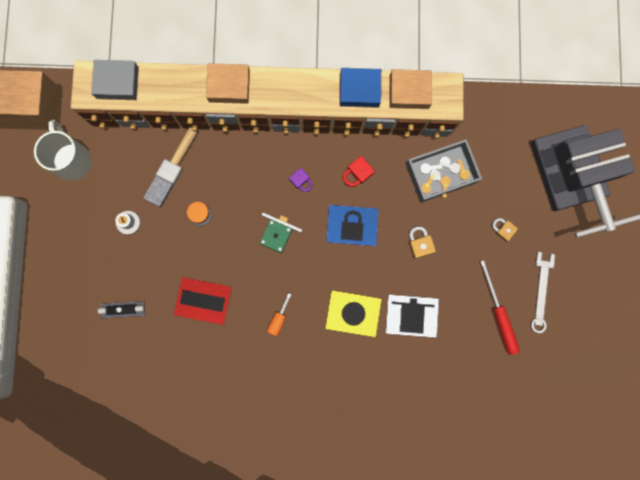

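View pics/side0.png

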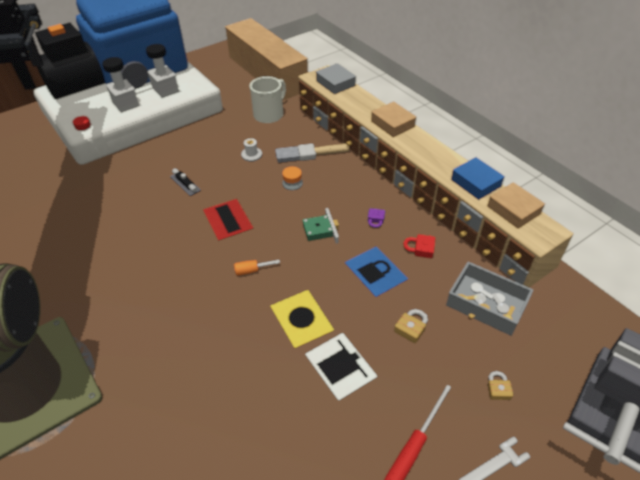

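Top view (+x up): padlock-like things are brass (422,243), smaller brass (507,230), purple (302,180) and red (359,171). Purple and red are excluded, and (422,243) is the larger of the two brass ones, so that is the padlock. The rim cylinder is at (127,222); the orange tin at (198,212) is a look-alike. The latch is at (277,233) and the bolt at (122,310). The pads are blue (353,226), yellow (354,314), white (412,316) and red (203,301). I'll confirm this in one enlarged crop.

```bash
cat > h.py <<'E'
import cv2, numpy as np
from cell import env
def cam(n):
    c=env.calibration(n); K=np.array([[c['fx'],0,c['cx']],[0,c['fy'],c['cy']],[0,0,1]])
    R=cv2.Rodrigues(c['rvec'])[0]; t=np.array(c['tvec']).reshape(3); return K,R,t
def ray(n,p):
    K,R,t=cam(n); p=np.atleast_2d(p).astype(float)
    d=(R.T@np.linalg.inv(K)@np.c_[p,np.ones(len(p))].T).T; return -R.T@t,d
def plane(n,p,z):
    o,d=ray(n,p); return (o+d*((z-o[2])/d[:,2])[:,None])[:,:2]
def proj(n,X):
    K,R,t=cam(n); return cv2.projectPoints(np.atleast_2d(X).astype(float),cv2.Rodrigues(R)[0],t,K,None)[0][:,0]
def tri(pt,ps):
    P=[(lambda K,R,t:K@np.c_[R,t])(*cam(n)) for n in("top","side")]
    X=cv2.triangulatePoints(P[0],P[1],np.array(pt,float).reshape(2,1),np.array(ps,float).reshape(2,1)).ravel(); return X[:3]/X[3]
E
python3 - <<'E'
from h import *
for n in("top","side"): print(n,ray(n,[[0,0]])[0])
t=cv2.imread("pics/top0.png"); s=cv2.imread("pics/side0.png")
def crop(im,c,r=32,S=266): return cv2.resize(im[c[1]-r:c[1]+r,c[0]-r:c[0]+r],(S,S),interpolation=cv2.INTER_CUBIC)
a=[crop(t,c) for c in((422,243),(507,230),(277,233))]; b=[crop(t,c) for c in((127,222),(198,212),(122,310))]
cv2.imwrite("pics/c1.png",np.vstack([np.hstack(a),np.hstack(b)]))
a=[crop(s,c) for c in((411,323),(500,385),(322,227))]; b=[crop(s,c) for c in((251,150),(185,180),(341,365))]
cv2.imwrite("pics/c2.png",np.vstack([np.hstack(a),np.hstack(b)]))
E
```

```text
top [ 0.46999718 -0.06527158  1.22293134]
side [ 0.15100263 -0.66260037  0.84060505]
```

View pics/c1.png

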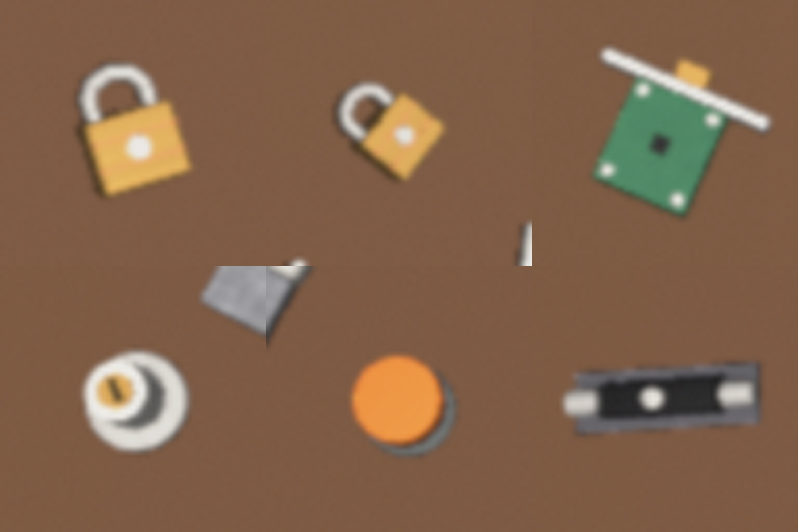

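View pics/c2.png

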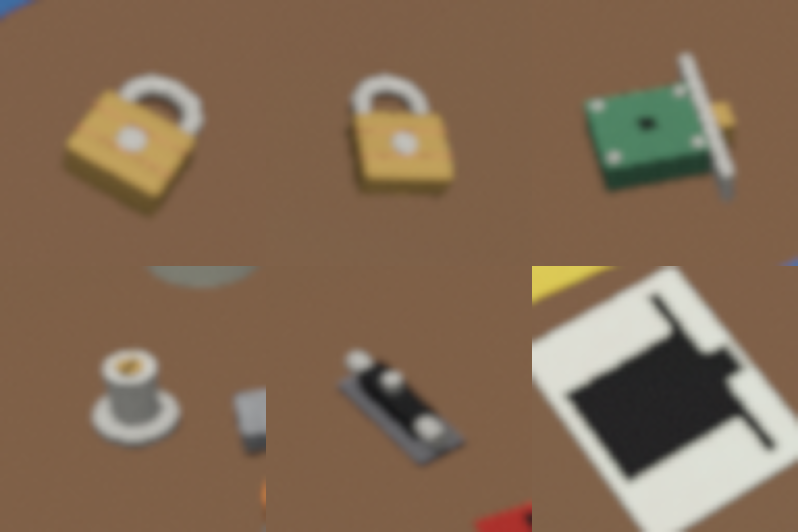

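The crops confirm the larger brass padlock (shackle up, slightly left), the cylinder with its brass plug, the green latch with its nose up and slightly right, and the bolt. Next I measure with masks in both views.

```bash
cat > meas.py <<'E'
from h import *
def mask(n,im,lo,hi,xy,r=45):
    hsv=cv2.cvtColor(im,cv2.COLOR_BGR2HSV); m=cv2.inRange(hsv,np.array(lo),np.array(hi))
    k=np.zeros_like(m); cv2.circle(k,tuple(int(v) for v in xy),r,255,-1); m&=k
    c=cv2.findContours(m,cv2.RETR_EXTERNAL,cv2.CHAIN_APPROX_NONE)[0]
    return cv2.convexHull(max(c,key=cv2.contourArea)) if c else None
def cen(h): m=cv2.moments(h); return np.array([m['m10'],m['m01']])/m['m00']
def wrect(n,h,z):
    w=plane(n,h[:,0],z)*1000; r=cv2.minAreaRect(w.astype(np.float32)); return np.round(r[0],1),np.round(r[1],1),round(r[2],1)
def both(name,lo,hi,pt,ps,z,r=45,rs=55):
    ht=mask("top",T,lo,hi,pt,r); hs=mask("side",S,lo,hi,ps,rs)
    a,b=cen(ht),cen(hs)
    print(name,"px",a.round(1),b.round(1),"tri",(tri(a,b)*1000).round(1),"top",wrect("top",ht,z),"side",wrect("side",hs,z))
E
python3 - <<'E'
import meas; from meas import *
meas.T=cv2.imread("pics/top0.png"); meas.S=cv2.imread("pics/side0.png")
both("pad_blue",(100,120,60),(125,255,255),(353,226),(376,271),.003)
both("pad_yel",(24,120,120),(34,255,255),(354,314),(302,318),.003)
both("pad_white",(0,0,170),(180,50,255),(412,316),(341,365),.003)
both("pad_red",(0,180,80),(5,255,255),(203,301),(228,219),.003,40,40)
both("padlock",(12,100,160),(24,255,255),(422,243),(411,323),.022,20,25)
both("latch",(55,80,90),(90,255,255),(277,235),(320,228),.020,25,25)
both("plug",(12,80,120),(26,255,255),(124,221),(250,145),.040,8,10)
both("flange",(0,0,120),(180,60,255),(127,222),(251,150),.007,20,20)
both("boltblack",(0,0,0),(180,255,45),(122,310),(185,180),.020,28,25)
both("boltplate",(100,20,50),(140,120,130),(122,310),(185,180),.004,28,25)
for n,i,p,v in(("top",meas.T,(120,309),15),("side",meas.S,(183,180),15)):
    hsv=cv2.cvtColor(i,cv2.COLOR_BGR2HSV)
    print(n,[tuple(hsv[p[1]+d,p[0]]) for d in range(-10,11,2)])
E
```

```text
pad_blue px [351.9 224.9] [375.7 271.1] tri [ 646.4 -155.7   -5.2] top (array([ 645.3, -155.3]), array([102.9,  78.3]), 87.1) side (array([ 642.5, -158.6]), array([101.3,  77.2]), 86.7)
pad_yel px [353.1 313.4] [301.3 318. ] tri [ 459.6 -161.2   -3.6] top (array([ 460. , -160.7]), array([107.1,  82. ]), 81.6) side (array([ 458. , -162.9]), array([106.2,  81.3]), 82.0)
pad_white px [412.2 315.7] [340.6 365.7] tri [ 457.7 -285.2   -3.9] top (array([ 457.9, -284.2]), array([106.1,  80.3]), 87.1) side (array([ 456., -286.]), array([106.4,  81.2]), 86.9)
pad_red px [202.2 300.6] [227.5 219.1] tri [478.9 153.6  -4.2] top (array([479.3, 152.1]), array([103.3,  78.3]), 80.0) side (array([476.6, 148.3]), array([100.6,  75.5]), 80.1)
padlock px [422.9 246.1] [410.1 324.6] tri [ 602.4 -303.1   17.3] top (array([ 602.2, -302.5]), array([36.6, 45.3]), 18.1) side (array([ 599.6, -304.8]), array([36. , 44.4]), 18.8)
latch px [275.4 236. ] [316.6 225.9] tri [615.7   5.4  12.6] top (array([615.8,   4.4]), array([47.5, 53.3]), 67.9) side (array([6.119e+02, 6.000e-01]), array([47.7, 53.1]), 68.9)
plug 
[... 474 characters left out ...]
9, 305.7]), array([15.5, 51.8]), 6.6)meas.py:7: RuntimeWarning: invalid value encountered in divide
  def cen(h): m=cv2.moments(h); return np.array([m['m10'],m['m01']])/m['m00']
Traceback (most recent call last):
  File "meas.py", line 13, in both
    print(name,"px",a.round(1),b.round(1),"tri",(tri(a,b)*1000).round(1),"top",wrect("top",ht,z),"side",wrect("side",hs,z))
                                                                               ~~~~~^^^^^^^^^^^^
  File "meas.py", line 9, in wrect
    w=plane(n,h[:,0],z)*1000; r=cv2.minAreaRect(w.astype(np.float32)); return np.round(r[0],1),np.round(r[1],1),round(r[2],1)
              ~^^^^^
TypeError: 'NoneType' object is not subscriptable
```

```bash
python3 - <<'E' 2>&1 | tail -20
import meas; from meas import *
meas.T=cv2.imread("pics/top0.png"); meas.S=cv2.imread("pics/side0.png")
both("bolt dark",(0,0,0),(180,255,60),(122,310),(185,180),.020,28,25)
both("knob",(0,0,120),(180,80,255),(119,310),(186,177),.028,6,6)
# whole bolt = not bench brown (hue 5-15, sat>90)
for n,i,p,r in(("top",meas.T,(122,310),30),("side",meas.S,(185,180),25)):
    hsv=cv2.cvtColor(i,cv2.COLOR_BGR2HSV); m=255-cv2.inRange(hsv,np.array((3,70,60)),np.array((22,255,255)))
    k=np.zeros_like(m); cv2.circle(k,p,r,255,-1); m&=k
    h=cv2.convexHull(max(cv2.findContours(m,0,1)[0],key=cv2.contourArea)); print(n,cen(h).round(1),wrect(n,h,.004))
    b=(hsv[...,1]<60)&(hsv[...,2]>115)&(k>0); c=cv2.connectedComponentsWithStats(b.astype(np.uint8))
    for s,q in zip(c[2][1:],c[3][1:]):
        if s[4]>5: print("  bright",s[4],q.round(1),(plane(n,q,.02)*1000).round(1))
print(hsv[170:190:3,175:195:3].tolist()[3])
for n,i,p in(("top",meas.T,(353,226)),("side",meas.S,(376,271))): pass
E
```

```text
bolt dark px [120.6 309. ] [183.1 179.2] tri [456.5 316.6  10.1] top (array([458.1, 313. ]), array([17.5, 58.3]), 4.9) side (array([451.5, 305.7]), array([17.7, 58.4]), 3.6)
knob px [118.4 309.4] [183.1 174.4] tri [457.3 316.   24.5] top (array([457.7, 315.1]), array([10.1,  8.3]), 47.4) side (array([455.7, 311.9]), array([10.7,  9.9]), 53.4)
top [121.3 309.3] (array([457.2, 318. ]), array([30.6, 96. ]), 4.8)
  bright 51 [101.3 310.6] [[454.2 351.5]]
  bright 25 [118.4 309.4] [[457.2 317.4]]
  bright 47 [138.7 308.5] [[460.  276.6]]
side [183.9 181.7] (array([454.2, 320.6]), array([ 32.7, 112. ]), 3.8)
  bright 29 [174.7 170.4] [[449.7 346.5]]
  bright 16 [183.  174.5] [[458.6 321.4]]
  bright 34 [192.  186.4] [[456.4 271.2]]
[[128, 10, 99], [120, 12, 44], [90, 8, 34], [60, 5, 47], [0, 13, 38], [13, 107, 98], [13, 111, 126]]
```

```bash
cat > plan.py <<'E'
# plan.py x y z(mm) yaw(deg): shares left from the measured pose (yaw turn first, then the shift in n calls)
import sys,numpy as np
from cell import env
s=env.read_state(); p=s['eef_pos']*1000; r=s['tcp_rot']; y=np.degrees(r[2])
t=np.array([float(v) for v in sys.argv[1:4]]); ty=float(sys.argv[4])
dy=(ty-y+180)%360-180; a=np.radians(ty if len(sys.argv)<6 else y)
d=t-p; sh=np.array([np.cos(a)*d[0]+np.sin(a)*d[1], np.sin(a)*d[0]-np.cos(a)*d[1], -d[2]])/150
n=int(np.ceil(np.abs(sh).max())) or 1
print("at",p.round(1),round(y,1),"t",round(s['clock'],1),"spin",round(-dy/60,3),"n",n,"shift each",(sh/n).round(3),"grip",s['grip_width'].round(4),s['finger_force'])
E
python3 plan.py 602.2 -302.5 120 198.1
```

```text
Traceback (most recent call last):
  File "plan.py", line 9, in <module>
    print("at",p.round(1),round(y,1),"t",round(s['clock'],1),"spin",round(-dy/60,3),"n",n,"shift each",(sh/n).round(3),"grip",s['grip_width'].round(4),s['finger_force'])
                                                                                                                              ^^^^^^^^^^^^^^^^^^^^^
AttributeError: 'float' object has no attribute 'round'
```

```bash
sed -i "s/s\['grip_width'\].round(4)/round(s['grip_width'],4)/" plan.py; python3 plan.py 602.2 -302.5 120 198.1
```

```text
at [276.5 587.6 213.5] 154.8 t 0.1 spin -0.722 n 7 shift each [-0.031 -0.902  0.089] grip 0.0951 0.0
```

```bash
python3 -m handwheel '[[[0,0,0],-0.18],[[0,0,0],-0.36],[[0,0,0],-0.54],[[0,0,0],-0.722],[[0,0,0],-0.722],[[0,0,0],-0.722]]'; python3 plan.py 602.2 -302.5 120 198.1;  python3 -m handwheel '[[[-0.015,-0.45,0.045],0],[[-0.031,-0.902,0.089],0],[[-0.031,-0.902,0.089],0],[[-0.031,-0.902,0.089],0]]';python3 plan.py 602.2 -302.5 120 198.1
```

```text
clock: 0.85
eef_pos: [0.2767, 0.588, 0.2143]
tcp_rot: [-3.141, -0.0, -2.828]
contact_force: [0.0, -0.6, 1.5]
grip_width: 0.0951
finger_force: 0.0
at [276.7 588.  214.3] -162.0 t 0.8 spin -0.002 n 7 shift each [-0.031 -0.902  0.09 ] grip 0.0951 0.0
clock: 1.35
eef_pos: [0.3236, 0.4608, 0.2016]
tcp_rot: [3.141, 0.0, -2.828]
contact_force: [0.6, 0.6, -0.4]
grip_width: 0.095
finger_force: 0.0
at [323.6 460.8 201.6] -162.0 t 1.4 spin -0.002 n 6 shift each [-0.031 -0.902  0.091] grip 0.095 0.0
```

Spin and shift work as planned. I'll continue in the same direction.

```bash
for i in 1; do python3 -m handwheel '[[[-0.015,-0.45,0.045],0],[[-0.031,-0.902,0.09],0],[[-0.031,-0.902,0.09],0]]'; python3 -m handwheel '[[[-0.015,-0.45,0.045],0],[[-0.031,-0.902,0.09],0],[[-0.031,-0.902,0.09],0]]';python3 -m handwheel '[[[-0.015,-0.45,0.045],0],[[-0.031,-0.902,0.09],0],[[-0.031,-0.902,0.09],0]]';python3 -m handwheel '[[[-0.015,-0.45,0.045],0],[[-0.031,-0.902,0.09],0],[[-0.031,-0.902,0.09],0]]';python3 -m handwheel '[[[-0.015,-0.45,0.045],0],[[-0.031,-0.902,0.09],0],[[-0.031,-0.902,0.09],0]]';python3 -m handwheel '[[[-0.015,-0.45,0.045],0],[[-0.031,-0.902,0.09],0],[[-0.031,-0.902,0.09],0],[[-0.031,-0.902,0.09],0],[[-0.031,-0.902,0.09],0]]'; done >/dev/null; python3 plan.py 602.2 -302.5 60 198.1
python3 - <<'E'
from h import *
t=env.capture("top"); s=env.capture("side"); cv2.imwrite("pics/top1.png",t); cv2.imwrite("pics/side1.png",s)
a=cv2.resize(t[180:300,350:510],(400,300),interpolation=2); b=cv2.resize(s[230:350,330:490],(400,300),interpolation=2)
cv2.imwrite("pics/c3.png",np.hstack([a,b]))
p=env.read_state()['eef_pos']; print(proj("top",p),proj("side",p))
E
```

```text
at [ 602.5 -299.4  120.6] -161.8 t 3.9 spin 0.002 n 1 shift each [ 0.008 -0.019  0.404] grip 0.0949 0.0
[[431.79761504 240.49111479]] [[415.84751773 288.33901008]]
```

View pics/c3.png

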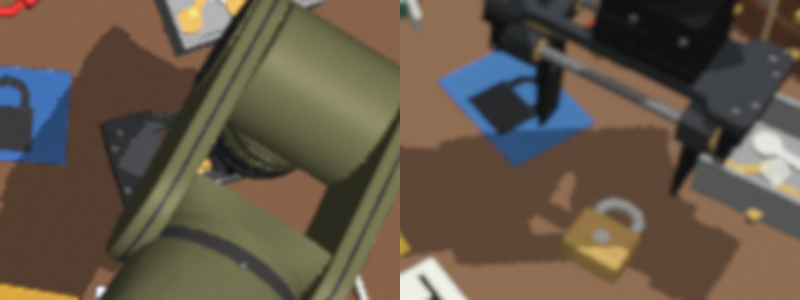

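Side view: the fingertips are at about (387,279) and (441,308), so their midpoint (414,293.5) sits below the predicted TCP at (416,288). This looks like side-camera bias, so I'll redo the triangulation with that correction.

```bash
python3 - <<'E'
from h import *
for n,a,b in(("blue",(351.9,224.9),(375.7,271.1)),("yel",(353.1,313.4),(301.3,318)),("white",(412.2,315.7),(340.6,365.7)),("red",(202.2,300.6),(227.5,219.1)),("padlock",(422.9,246.1),(410.1,324.6)),("latch",(275.4,236),(316.6,225.9)),("plug",(122.4,219.6),(249.7,142.4)),("knob",(118.4,309.4),(183.1,174.4))):
    print(n,(tri(a,np.array(b)+[2,-5])*1000).round(1))
E
```

```text
blue [ 646.3 -155.9   10.2]
yel [ 461.6 -161.2   10.4]
white [ 459.5 -284.1    9. ]
red [480.9 149.6  12.6]
padlock [ 602.8 -301.9   30.7]
latch [616.    3.1  28.8]
plug [638.5 309.1  53.4]
knob [459.7 309.3  42.6]
```

The top-view plane casts stand, and with half that correction the heights agree with the text (pads ~3, padlock ~23, latch ~20, plug ~44 mm). Now I descend on the padlock.

```bash
python3 -m handwheel '[[[0.008,-0.019,0.2],0],[[0.008,-0.019,0.4],0],[[0.008,-0.019,0.4],0],[[0.008,-0.019,0.4],0],[[0.008,-0.019,0.4],0]]' 1 20; python3 plan.py 602.2 -302.5 6 198.1
```

```text
clock: 4.58
eef_pos: [0.6032, -0.3054, 0.0626]
tcp_rot: [-3.139, 0.002, -2.825]
contact_force: [0.7, -0.0, -0.2]
grip_width: 0.0952
finger_force: 0.0
at [ 603.2 -305.4   62.6] -161.9 t 4.6 spin 0.001 n 1 shift each [0.    0.02  0.377] grip 0.0952 0.0
```

```bash
python3 -m handwheel '[[[0,0.02,0.12],0],[[0,0.02,0.25],0],[[0,0.02,0.32],0],[[0,0.02,0.375],0],[[0,0.02,0.375],0],[[0,0.02,0.375],0]]'; python3 -m handwheel '[[[0,0,0],0],[[0,0,0],0],[[0,0,0],0],[[0,0,0],0],[[0,0,0],0],[[0,0,0],0],[[0,0,0],0],[[0,0,0],0]]' -1 20; python3 plan.py 602.2 -302.5 6 198.1
```

```text
clock: 5.32
eef_pos: [0.6015, -0.3024, 0.0046]
tcp_rot: [-3.141, 0.001, -2.825]
contact_force: [0.0, -0.1, 0.3]
grip_width: 0.0951
finger_force: 0.0
clock: 6.32
eef_pos: [0.6011, -0.3023, 0.0041]
tcp_rot: [-3.141, 0.0, -2.825]
contact_force: [0.8, -0.9, -0.2]
grip_width: 0.0457
finger_force: 20.0
at [ 601.1 -302.3    4.1] -161.9 t 6.3 spin 0.0 n 1 shift each [-0.006 -0.004 -0.013] grip 0.0457 19.99984234571457
```

```bash
python3 -m handwheel '[[[0,0,-0.15],0],[[0,0,-0.4],0],[[0,0,-0.4],0],[[0,0,-0.4],0.17],[[0,0,-0.4],0.35],[[0,0,-0.4],0.35],[[0,0,-0.4],0.35],[[0,0,-0.4],0.35]]'; python3 plan.py 631.3 -154.6 60 177.1
```

```text
clock: 7.32
eef_pos: [0.6009, -0.302, 0.0637]
tcp_rot: [3.141, -0.0, 3.093]
contact_force: [-0.0, 0.5, -1.8]
grip_width: 0.0456
finger_force: 20.0
at [ 600.9 -302.    63.7] 177.2 t 7.3 spin 0.002 n 1 shift each [-0.153  0.992  0.025] grip 0.0456 19.999597370624542
```

```bash
python3 -m handwheel '[[[-0.05,0.3,0],0],[[-0.1,0.65,0],0],[[-0.153,0.992,0.025],0],[[-0.153,0.992,0.025],0],[[-0.153,0.992,0.025],0],[[-0.153,0.992,0.025],0],[[-0.153,0.992,0.025],0]]'; python3 plan.py 631.3 -154.6 8 177.1
```

```text
clock: 8.2
eef_pos: [0.6314, -0.1559, 0.0604]
tcp_rot: [-3.141, 0.0, 3.09]
contact_force: [-0.6, -0.3, -1.6]
grip_width: 0.0461
finger_force: 20.0
at [ 631.4 -155.9   60.4] 177.0 t 8.2 spin -0.001 n 1 shift each [0.001 0.008 0.35 ] grip 0.0461 19.999573230743408
```

```bash
python3 -m handwheel '[[[0,0.008,0.15],0],[[0,0.008,0.28],0],[[0,0.008,0.32],0],[[0,0.008,0.345],0],[[0,0.008,0.345],0],[[0,0.008,0.345],0],[[0,0.008,0.345],0]]'; python3 plan.py 631.3 -154.6 7 177.1
```

```text
clock: 9.07
eef_pos: [0.6321, -0.1536, 0.0093]
tcp_rot: [-3.141, 0.001, 3.091]
contact_force: [0.4, -1.3, -2.5]
grip_width: 0.0459
finger_force: 20.0
at [ 632.1 -153.6    9.3] 177.1 t 9.1 spin 0.0 n 1 shift each [ 0.005 -0.007  0.015] grip 0.0459 19.999730587005615
```

```bash
python3 -m handwheel '[[[0.005,-0.007,0.008],0],[[0.005,-0.007,0.015],0],[[0.005,-0.007,0.015],0],[[0.005,-0.007,0.015],0]]'; python3 -m handwheel '[[[0,0,0],0],[[0,0,0],0],[[0,0,0],0],[[0,0,0],0]]' 0; python3 -m handwheel '[[[0,0,-0.2],0],[[0,0,-0.6],0],[[0,0,-0.8],0],[[0,0,-0.8],0],[[0,0,-0.8],0]]' 1; python3 plan.py 638.7 314.4 126 180; python3 - <<'E'
from h import *
s=env.capture("side");cv2.imwrite("pics/side2.png",s); t=env.capture("top");cv2.imwrite("pics/top2.png",t)
cv2.imwrite("pics/c4.png",np.hstack([cv2.resize(t[165:285,270:430],(400,300),interpolation=2),cv2.resize(s[210:330,300:460],(400,300),interpolation=2)]))
E
```

```text
clock: 9.57
eef_pos: [0.6309, -0.1547, 0.007]
tcp_rot: [-3.141, 0.0, 3.091]
contact_force: [-3.8, 0.4, 5.7]
grip_width: 0.0461
finger_force: 20.0
clock: 10.07
eef_pos: [0.6307, -0.1544, 0.0061]
tcp_rot: [3.142, -0.0, 3.091]
contact_force: [0.5, -0.0, 0.2]
grip_width: 0.0478
finger_force: 0.0
clock: 10.7
eef_pos: [0.6299, -0.1541, 0.1247]
tcp_rot: [3.141, -0.002, 3.091]
contact_force: [-0.2, 0.1, 0.3]
grip_width: 0.0917
finger_force: 0.0
at [ 629.9 -154.1  124.7] 177.1 t 10.7 spin -0.048 n 4 shift each [-0.015  0.781 -0.002] grip 0.0917 0.0
```

View pics/c4.png

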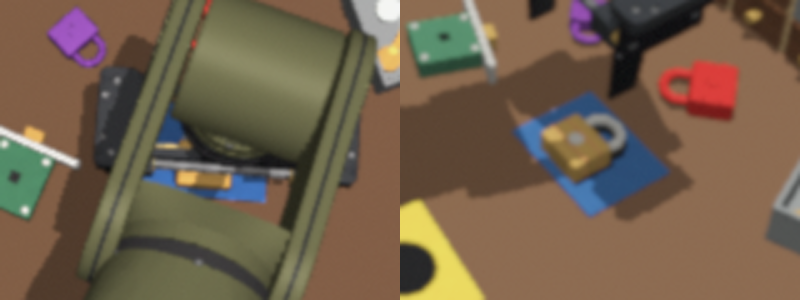

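The side view shows the padlock lying on the blue pad with its shackle the right way. I'll check the fit once the arm is clear. Next, the cylinder.

```bash
(python3 -m handwheel '[[[0,0.4,0],-0.05],[[-0.015,0.781,0],-0.05],[[-0.015,0.781,0],-0.05]]'; python3 -m handwheel '[[[0,0.4,0],0],[[-0.015,0.781,0],0],[[-0.015,0.781,0],0]]';python3 -m handwheel '[[[0,0.4,0],0],[[-0.015,0.781,0],0],[[-0.015,0.781,0],0]]';python3 -m handwheel '[[[0,0.4,0],0],[[-0.015,0.781,0],0],[[-0.015,0.781,0],0],[[-0.015,0.781,0],0],[[-0.015,0.781,0],0],[[-0.015,0.781,0],0]]')>/dev/null; python3 plan.py 638.9 314.4 60 180
python3 - <<'E'
import meas; from meas import *
meas.T=env.capture("top");meas.S=env.capture("side");cv2.imwrite("pics/top3.png",meas.T)
both("pad_blue",(100,120,60),(125,255,255),(353,226),(376,271),.003)
both("padlock",(12,100,160),(24,255,255),(353,230),(371,274),.025,20,25)
E
```

```text
at [645.2 312.3 126.3] -180.0 t 12.7 spin 0.0 n 1 shift each [0.042 0.014 0.442] grip 0.0949 0.0
pad_blue px [351.9 224.9] [375.7 271.1] tri [ 646.4 -155.7   -5.2] top (array([ 645.3, -155.4]), array([102.8,  78.3]), 87.1) side (array([ 642.5, -158.6]), array([101.3,  77.2]), 86.7)
padlock px [351.4 230.2] [370.  266.2] tri [ 631.9 -153.1   17.9] top (array([ 630.9, -152.6]), array([44.1, 36.4]), 87.4) side (array([ 627.9, -156.8]), array([42.8, 35.6]), 87.6)
```

```bash
python3 -c "
import cv2
t=cv2.imread('pics/top3.png');cv2.imwrite('pics/c5.png',cv2.resize(t[195:255,313:393],(800,600),interpolation=2))"; python3 -m handwheel '[[[0.042,0.014,0.2],0],[[0.042,0.014,0.442],0],[[0.042,0.014,0.442],0],[[0.042,0.014,0.442],0],[[0.042,0.014,0.442],0]]'; python3 plan.py 638.9 314.4 12 180
```

```text
clock: 13.4
eef_pos: [0.6401, 0.3165, 0.0626]
tcp_rot: [3.14, 0.004, -3.14]
contact_force: [0.9, 0.3, -0.4]
grip_width: 0.0949
finger_force: 0.0
at [640.1 316.5  62.6] -179.9 t 13.4 spin 0.002 n 1 shift each [ 0.008 -0.014  0.337] grip 0.0949 0.0
```

View pics/c5.png

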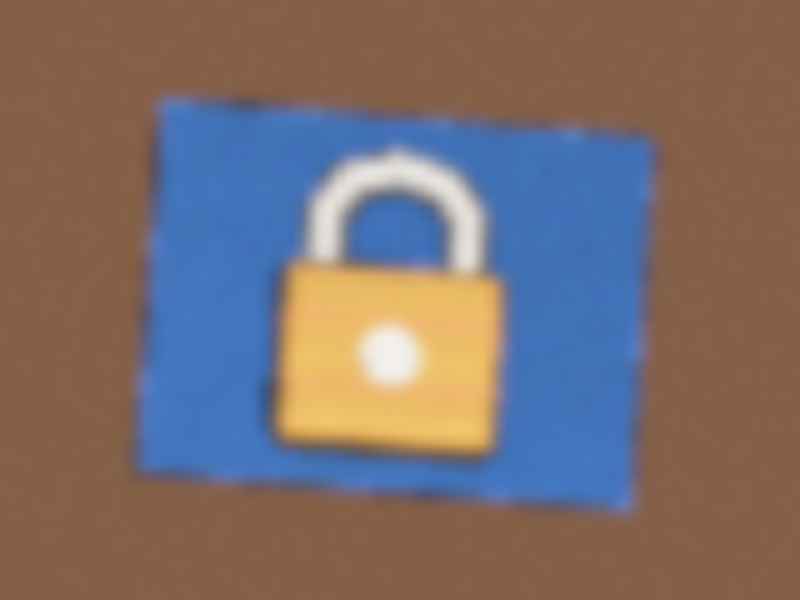

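The padlock covers the silhouette squarely: block at crop (390,355), no black showing beyond ~1 px. Next, the cylinder grasp.

```bash
python3 -m handwheel '[[[0.004,-0.007,0.12],0],[[0.006,-0.01,0.22],0],[[0.006,-0.01,0.29],0],[[0.006,-0.01,0.33],0],[[0.006,-0.01,0.33],0],[[0.006,-0.01,0.33],0]]'; python3 -m handwheel '[[[0,0,0],0],[[0,0,0],0],[[0,0,0],0],[[0,0,0],0],[[0,0,0],0],[[0,0,0],0],[[0,0,0],0],[[0,0,0],0]]' -1 20; python3 plan.py 638.9 314.4 12 180
```

```text
clock: 14.15
eef_pos: [0.6381, 0.3147, 0.0111]
tcp_rot: [3.141, 0.001, -3.139]
contact_force: [-0.4, 1.4, 0.2]
grip_width: 0.0952
finger_force: 0.0
clock: 15.15
eef_pos: [0.6376, 0.3143, 0.0105]
tcp_rot: [-3.141, -0.0, -3.139]
contact_force: [0.6, -0.5, 0.5]
grip_width: 0.0295
finger_force: 20.0
at [637.6 314.3  10.5] -179.9 t 15.2 spin 0.002 n 1 shift each [-0.008  0.    -0.01 ] grip 0.0295 19.999823570251465
```

```bash
python3 -m handwheel '[[[0,0,-0.15],0],[[0,0,-0.4],0],[[0,0,-0.5],0],[[0,0,-0.5],0],[[0,0,-0.5],0]]'; python3 plan.py 459 -160.7 80 180
```

```text
clock: 15.78
eef_pos: [0.6367, 0.3141, 0.084]
tcp_rot: [-3.141, -0.002, -3.139]
contact_force: [0.2, 0.3, -2.2]
grip_width: 0.0298
finger_force: 20.0
at [636.7 314.1  84. ] -179.9 t 15.8 spin 0.002 n 4 shift each [ 0.296 -0.791  0.007] grip 0.0298 19.99968320131302
```

```bash
(python3 -m handwheel '[[[0.1,-0.26,0],0],[[0.2,-0.52,0],0],[[0.296,-0.79,0.005],0],[[0.296,-0.79,0.005],0]]';python3 -m handwheel '[[[0.1,-0.26,0],0],[[0.2,-0.52,0],0],[[0.296,-0.79,0.005],0],[[0.296,-0.79,0.005],0]]';python3 -m handwheel '[[[0.1,-0.26,0],0],[[0.2,-0.52,0],0],[[0.296,-0.79,0.005],0],[[0.296,-0.79,0.005],0]]';python3 -m handwheel '[[[0.1,-0.26,0],0],[[0.2,-0.52,0],0],[[0.296,-0.79,0.005],0],[[0.296,-0.79,0.005],0],[[0.296,-0.79,0.005],0],[[0.296,-0.79,0.005],0]]')>/dev/null;  python3 plan.py 459 -160.7 30 180; python3 -m handwheel '[[[0,0,0.15],0],[[0,0,0.3],0],[[0,0,0.33],0],[[0,0,0.33],0],[[0,0,0.33],0],[[0,0,0.33],0]]'; python3 plan.py 459 -160.7 13.5 180
```

```text
at [ 461.7 -158.5   82.3] -179.8 t 18.0 spin 0.004 n 1 shift each [ 0.018 -0.015  0.349] grip 0.0293 19.999835193157196
clock: 18.77
eef_pos: [0.4618, -0.1602, 0.034]
tcp_rot: [-3.141, 0.002, -3.139]
contact_force: [0.0, -1.0, -2.9]
grip_width: 0.0296
finger_force: 20.0
at [ 461.8 -160.2   34. ] -179.9 t 18.8 spin 0.002 n 1 shift each [ 0.019 -0.004  0.137] grip 0.0296 19.999762773513794
```

```bash
python3 -m handwheel '[[[0.018,-0.003,0.06],0],[[0.018,-0.003,0.1],0],[[0.018,-0.003,0.12],0],[[0.018,-0.003,0.12],0],[[0.018,-0.003,0.12],0],[[0.018,-0.003,0.12],0]]'; python3 plan.py 459 -160.7 13.5 180
```

```text
clock: 19.52
eef_pos: [0.4586, -0.1605, 0.0153]
tcp_rot: [-3.141, 0.001, -3.139]
contact_force: [0.6, -0.2, -1.7]
grip_width: 0.0296
finger_force: 20.0
at [ 458.6 -160.5   15.3] -179.9 t 19.5 spin 0.002 n 1 shift each [-0.002 -0.002  0.012] grip 0.0296 19.999631345272064
```

```bash
python3 -m handwheel '[[[0,0,0.006],0],[[0,0,0.012],0],[[0,0,0.012],0],[[0,0,0.012],0]]'; (python3 -m handwheel '[[[0,0,0],0],[[0,0,0],0],[[0,0,0],0],[[0,0,0],0]]' 0; python3 -m handwheel '[[[0,0,-0.2],0],[[0,0,-0.5],0],[[0,0,-0.7],0],[[0,0,-0.7],0.18],[[0,0,-0.7],0.365],[[0,0,-0.7],0.365],[[0,0,-0.7],0.365]]' 1) >/dev/null; python3 plan.py 615.8 4.4 110 158
```

```text
clock: 20.02
eef_pos: [0.4585, -0.1604, 0.0134]
tcp_rot: [-3.142, 0.0, -3.139]
contact_force: [-0.9, 0.3, 0.3]
grip_width: 0.0297
finger_force: 20.0
at [ 458.3 -160.3  118. ] 158.4 t 21.4 spin 0.006 n 2 shift each [-0.281  0.706  0.027] grip 0.0947 0.0
```

```bash
(python3 -m handwheel '[[[-0.14,0.35,0],0],[[-0.281,0.706,0.027],0],[[-0.281,0.706,0.027],0]]';python3 -m handwheel '[[[-0.14,0.35,0],0],[[-0.281,0.706,0.027],0.006],[[-0.281,0.706,0.027],0.006],[[-0.281,0.706,0.027],0.006],[[-0.281,0.706,0.027],0.006],[[-0.281,0.706,0.027],0.006]]';  python3 -m handwheel '[[[0,0,0.2],0],[[0,0,0.35],0],[[0,0,0.35],0],[[0,0,0.35],0],[[0,0,0.35],0]]')>/dev/null; python3 plan.py 615.8 4.4 5 158
python3 - <<'E'
import meas; from meas import *
meas.T=env.capture("top");meas.S=env.capture("side")
both("pad_yel",(24,120,120),(34,255,255),(354,314),(302,318),.003)
both("plug",(12,80,120),(23,255,255),(354,313),(304,300),.043,8,10)
cv2.imwrite('pics/c6.png',np.hstack([cv2.resize(meas.T[283:343,313:393],(400,300),interpolation=2),cv2.resize(meas.S[180:300,250:410],(400,300),interpolation=2)]))
E
```

```text
at [616.3   4.8  59.3] 157.9 t 23.1 spin -0.002 n 1 shift each [ 0.002 -0.004  0.362] grip 0.0953 0.0
pad_yel px [353.1 313.3] [301.3 318. ] tri [ 459.6 -161.2   -3.7] top (array([ 460.2, -160.9]), array([106.8,  81.8]), 81.8) side (array([ 458. , -162.9]), array([106.1,  81.4]), 81.7)
plug px [353.5 313.5] [299.5 303.5] tri [ 459.6 -158.6   39.4] top (array([ 459.9, -158.5]), array([14. , 14.1]), 1.3) side (array([ 457.8, -160.7]), array([11.2, 12.9]), 53.5)
```

View pics/c6.png

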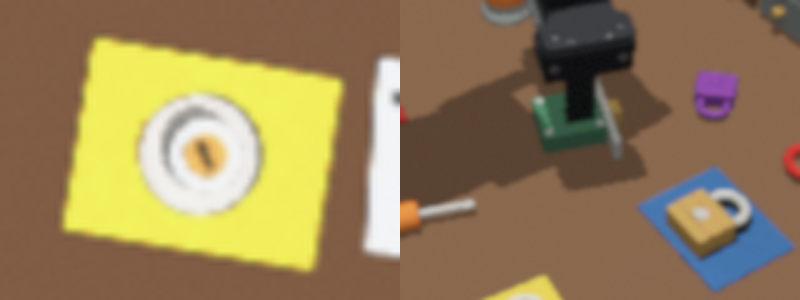

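The cylinder sits centred on the yellow disc (flange centre at px (353,313.6), pad centre (353.1,313.3)). The gripper is over the latch case, so I descend and grip.

```bash
python3 -m handwheel '[[[0,-0.003,0.12],0],[[0,-0.003,0.25],0],[[0,-0.003,0.32],0],[[0,-0.003,0.355],0],[[0,-0.003,0.355],0],[[0,-0.003,0.355],0]]'; python3 -m handwheel '[[[0,0,0],0],[[0,0,0],0],[[0,0,0],0],[[0,0,0],0],[[0,0,0],0],[[0,0,0],0],[[0,0,0],0],[[0,0,0],0]]' -1 22; python3 plan.py 615.8 4.4 5 158; (python3 -m handwheel '[[[0,0,-0.15],0],[[0,0,-0.4],0],[[0,0,-0.5],0],[[0,0,-0.5],-0.17],[[0,0,-0.5],-0.318],[[0,0,-0.5],-0.318],[[0,0,-0.5],-0.318]]')>/dev/null;python3 plan.py 450.9 -283.8 80 177.1
```

```text
clock: 24.0
eef_pos: [0.6157, 0.0046, 0.005]
tcp_rot: [3.141, 0.001, 2.755]
contact_force: [0.3, -0.9, 0.1]
grip_width: 0.0954
finger_force: 0.0
clock: 25.0
eef_pos: [0.615, 0.0046, 0.0044]
tcp_rot: [-3.141, -0.0, 2.755]
contact_force: [-0.2, 0.4, 0.3]
grip_width: 0.0502
finger_force: 22.0
at [615.    4.6   4.4] 157.9 t 25.0 spin -0.002 n 1 shift each [-0.005  0.001 -0.004] grip 0.0502 21.99441969394684
at [614.5   4.7  78.5] 176.8 t 25.9 spin -0.005 n 2 shift each [ 0.496 -0.988 -0.005] grip 0.0497 21.99390560388565
```

```bash
(python3 -m handwheel '[[[0.17,-0.33,0],0],[[0.33,-0.66,0],0],[[0.497,-0.988,0],0],[[0.497,-0.988,0],0],[[0.497,-0.988,0],0]]';python3 -m handwheel '[[[0.17,-0.33,0],0],[[0.33,-0.66,0],0],[[0.497,-0.988,0],-0.004],[[0.497,-0.988,0],-0.004],[[0.497,-0.988,0],-0.004],[[0.497,-0.988,0],-0.004],[[0.497,-0.988,0],-0.004]]')>/dev/null;  python3 plan.py 450.1 -283.8 25 177.1; python3 -m handwheel '[[[0,0,0.15],0],[[0,0,0.32],0],[[0,0,0.35],0],[[0,0,0.35],0],[[0,0,0.35],0],[[0,0,0.35],0]]'; python3 plan.py 450.1 -283.8 7.2 177.1
```

```text
at [ 451.1 -282.2   79.3] 177.3 t 27.4 spin 0.003 n 1 shift each [ 0.006 -0.011  0.362] grip 0.0499 21.993936896324158
clock: 28.12
eef_pos: [0.4511, -0.2839, 0.028]
tcp_rot: [-3.14, 0.002, 3.092]
contact_force: [0.4, 0.6, -4.6]
grip_width: 0.0497
finger_force: 22.0
at [ 451.1 -283.9   28. ] 177.2 t 28.1 spin 0.001 n 1 shift each [0.007 0.    0.139] grip 0.0497 21.99385017156601
```

```bash
python3 -m handwheel '[[[0.005,0,0.06],0],[[0.005,0,0.1],0],[[0.005,0,0.125],0],[[0.005,0,0.125],0],[[0.005,0,0.125],0],[[0.005,0,0.125],0]]'; python3 plan.py 450.1 -283.8 7.2 177.1
```

```text
clock: 28.88
eef_pos: [0.4497, -0.2834, 0.0082]
tcp_rot: [-3.141, 0.0, 3.092]
contact_force: [0.2, -0.1, -3.7]
grip_width: 0.0498
finger_force: 22.0
at [ 449.7 -283.4    8.2] 177.2 t 28.9 spin 0.001 n 1 shift each [-0.003 -0.003  0.006] grip 0.0498 21.993963718414307
```

```bash
python3 -m handwheel '[[[0,0,0.004],0],[[0,0,0.007],0],[[0,0,0.007],0]]'; (python3 -m handwheel '[[[0,0,0],0],[[0,0,0],0],[[0,0,0],0],[[0,0,0],0]]' 0.3; python3 -m handwheel '[[[0,0,-0.2],0],[[0,0,-0.5],0],[[0,0,-0.7],0],[[0,0,-0.7],-0.128],[[0,0,-0.7],-0.128],[[0,0,-0.7],-0.128]]' ) >/dev/null; python3 plan.py 457.5 315 110 184.8
```

```text
clock: 29.25
eef_pos: [0.4497, -0.2834, 0.0073]
tcp_rot: [3.142, 0.0, 3.092]
contact_force: [-0.3, 0.3, -1.1]
grip_width: 0.0498
finger_force: 22.0
at [ 449.2 -283.   111.3] -175.2 t 30.5 spin -0.001 n 4 shift each [-0.097  0.992  0.002] grip 0.062 0.0
```

```bash
(python3 -m handwheel '[[[-0.05,0.4,0],0],[[-0.095,0.8,0],0],[[-0.097,0.992,0],0],[[-0.097,0.992,0],0]]' 1;python3 -m handwheel '[[[-0.05,0.4,0],0],[[-0.095,0.8,0],0],[[-0.097,0.992,0],0],[[-0.097,0.992,0],0]]';python3 -m handwheel '[[[-0.05,0.4,0],0],[[-0.095,0.8,0],0],[[-0.097,0.992,0],0],[[-0.097,0.992,0],0]]';python3 -m handwheel '[[[-0.05,0.4,0],0],[[-0.095,0.8,0],0],[[-0.097,0.992,0],0],[[-0.097,0.992,0],0]]'; python3 -m handwheel '[[[0,0,0],0.17],[[0,0,0],0.34],[[0,0,0],0.51],[[0,0,0],0.68],[[0,0,0],0.75],[[0,0,0],0.75]]';python3 -m handwheel '[[[0,0,0],0.17],[[0,0,0],0.34],[[0,0,0],0.51],[[0,0,0],0.68],[[0,0,0],0.75],[[0,0,0],0.75],[[0,0,0],0.75]]')>/dev/null; python3 plan.py 457.5 315 60 94.8
python3 - <<'E'
import meas; from meas import *
meas.T=env.capture("top");meas.S=env.capture("side")
both("pad_white",(0,0,170),(180,50,255),(412,316),(341,365),.003)
both("latch",(55,80,90),(90,255,255),(412,319),(336,365),.023,25,25)
cv2.imwrite('pics/c7.png',np.hstack([cv2.resize(meas.T[286:346,372:452],(400,300),interpolation=2),cv2.resize(meas.S[120:240,120:280],(400,300),interpolation=2)]))
E
```

```text
at [457.4 313.9 112. ] 94.9 t 34.1 spin 0.002 n 1 shift each [0.008 0.001 0.347] grip 0.0954 0.0
pad_white px [412.1 315.4] [340.5 365.3] tri [ 457.9 -284.9   -3.4] top (array([ 458.4, -284.2]), array([106.1,  81.4]), 86.7) side (array([ 456.1, -284.3]), array([110.3,  81.7]), 86.8)
latch px [412.4 318.8] [337.1 361.7] tri [ 451.5 -282.7   12.6] top (array([ 452.2, -280.7]), array([47. , 52.2]), 86.9) side (array([ 448. , -286.4]), array([47.1, 53.7]), 86.9)
```

View pics/c7.png

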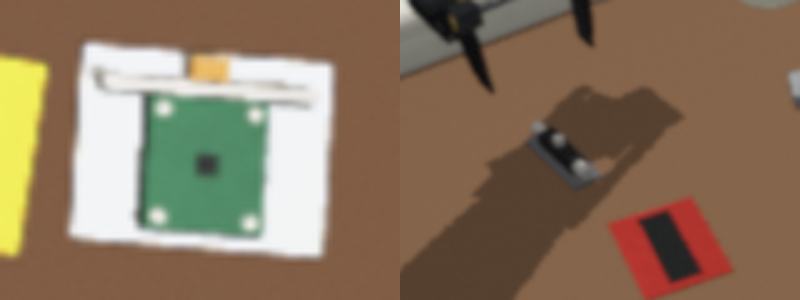

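The latch lies the right way, but its case sits about 3 mm too far to +y relative to the white pad (case y -280.7, ideal -283.9). I'll check that again after the bolt, which is next.

```bash
(python3 -m handwheel '[[[0.006,0,0.17],0],[[0.006,0,0.34],0],[[0.006,0,0.34],0],[[0.006,0,0.34],0],[[0.006,0,0.34],0]]')>/dev/null; python3 plan.py 457.5 315 8 94.8
```

```text
at [458.  316.1  62.6] 94.9 t 34.9 spin 0.001 n 1 shift each [-0.007 -0.004  0.364] grip 0.0952 0.0
```

```bash
python3 -m handwheel '[[[-0.005,-0.002,0.12],0],[[-0.005,-0.002,0.25],0],[[-0.005,-0.002,0.31],0],[[-0.005,-0.002,0.347],0],[[-0.005,-0.002,0.347],0],[[-0.005,-0.002,0.347],0]]'; python3 -m handwheel '[[[0,0,0],0],[[0,0,0],0],[[0,0,0],0],[[0,0,0],0],[[0,0,0],0],[[0,0,0],0],[[0,0,0],0],[[0,0,0],0],[[0,0,0],0]]' -1 20; python3 plan.py 457.5 315 8 94.8;python3 -m handwheel '[[[0,0,-0.15],0],[[0,0,-0.4],0],[[0,0,-0.4],0],[[0,0,-0.4],0.12],[[0,0,-0.4],0.247],[[0,0,-0.4],0.247],[[0,0,-0.4],0.247]]'; python3 plan.py 479.3 152 60 80
```

```text
clock: 35.6
eef_pos: [0.4573, 0.315, 0.0095]
tcp_rot: [3.141, -0.0, 1.656]
contact_force: [0.2, 0.2, -0.2]
grip_width: 0.0951
finger_force: 0.0
clock: 36.72
eef_pos: [0.457, 0.3148, 0.009]
tcp_rot: [3.141, -0.0, 1.656]
contact_force: [0.8, 0.5, -1.2]
grip_width: 0.0176
finger_force: 20.0
at [457.  314.8   9. ] 94.9 t 36.7 spin 0.001 n 1 shift each [0.001 0.003 0.007] grip 0.0176 19.999926388263702
clock: 37.6
eef_pos: [0.4562, 0.3144, 0.0679]
tcp_rot: [-3.14, 0.001, 1.399]
contact_force: [-0.1, 0.2, -1.3]
grip_width: 0.0176
finger_force: 20.0
at [456.2 314.4  67.9] 80.1 t 37.6 spin 0.002 n 2 shift each [-0.52   0.17   0.026] grip 0.0176 19.999763667583466
```

```bash
(python3 -m handwheel '[[[-0.17,0.06,0],0],[[-0.35,0.11,0],0],[[-0.52,0.17,0],0],[[-0.52,0.17,0],0]]';python3 -m handwheel '[[[-0.17,0.06,0],0],[[-0.35,0.11,0],0],[[-0.52,0.17,0.02],0],[[-0.52,0.17,0.02],0],[[-0.52,0.17,0.02],0]]';python3 -m handwheel '[[[0,0,0.1],0],[[0,0,0.2],0],[[0,0,0.25],0],[[0,0,0.25],0],[[0,0,0.25],0]]')>/dev/null; python3 plan.py 479.3 152.1 12 80
```

```text
at [480.4 152.4  28.7] 80.0 t 39.4 spin 0.001 n 1 shift each [-0.003 -0.007  0.111] grip 0.0179 19.9997216463089
```

```bash
python3 -m handwheel '[[[-0.003,-0.005,0.05],0],[[-0.003,-0.005,0.08],0],[[-0.003,-0.005,0.1],0],[[-0.003,-0.005,0.1],0],[[-0.003,-0.005,0.1],0]]'; python3 plan.py 479.3 152.1 12 80
```

```text
clock: 39.98
eef_pos: [0.4794, 0.152, 0.0136]
tcp_rot: [3.141, -0.0, 1.397]
contact_force: [0.3, -0.1, -1.4]
grip_width: 0.0176
finger_force: 20.0
at [479.4 152.   13.6] 80.0 t 40.0 spin 0.001 n 1 shift each [ 0.    -0.001  0.011] grip 0.0176 19.99989777803421
```

Next: lower, release, lift, and swing away towards the latch pad, ready for a check of all four.

```bash
python3 -m handwheel '[[[0,0,0.006],0],[[0,0,0.011],0],[[0,0,0.011],0],[[0,0,0.011],0]]'; (python3 -m handwheel '[[[0,0,0],0],[[0,0,0],0],[[0,0,0],0],[[0,0,0],0]]' 0; python3 -m handwheel '[[[0,0,-0.2],0],[[0,0,-0.5],0],[[0,0,-0.7],0],[[0,0,-0.7],0],[[-0.7,0,-0.7],0],[[-0.8,-0.5,-0.7],0],[[-0.9,-0.7,-0.7],0],[[-0.9,-0.7,-0.7],0],[[-0.9,-0.7,-0.7],0]]' 0.4 ) >/dev/null; python3 plan.py 451 -283.8 110 177.1
python3 - <<'E'
import meas; from meas import *
meas.T=env.capture("top");meas.S=env.capture("side"); cv2.imwrite("pics/top8.png",meas.T)
T=meas.T
both("pad_red",(0,180,80),(5,255,255),(203,301),(228,219),.003,40,40)
both("knob",(0,0,120),(180,80,255),(202,300),(230,210),.031,6,7)
both("bolt dark",(0,0,0),(180,255,60),(202,300),(230,215),.023,24,25)
hsv=cv2.cvtColor(T,cv2.COLOR_BGR2HSV)
b=(hsv[...,1]<60)&(hsv[...,2]>115); c=cv2.connectedComponentsWithStats(b.astype(np.uint8))
for s,q in zip(c[2][1:],c[3][1:]):
    if s[4]>5 and abs(q-[202,300]).max()<28: print("bright",s[4],q.round(1),(plane("top",q,.017)*1000).round(1))
print("blackfloor latch crop")
a=[cv2.resize(T[y-30:y+30,x-40:x+40],(400,300),interpolation=2) for x,y in((203,301),(354,314),(412,316),(353,226))]
cv2.imwrite('pics/c8.png',np.vstack([np.hstack(a[:2]),np.hstack(a[2:])]))
E
```

```text
clock: 40.48
eef_pos: [0.4795, 0.152, 0.0121]
tcp_rot: [3.141, -0.0, 1.397]
contact_force: [-0.2, -0.3, 0.1]
grip_width: 0.0175
finger_force: 20.0
at [352.4  37.1 116.2] 80.0 t 42.1 spin -1.618 n 3 shift each [-0.255 -0.701  0.014] grip 0.0667 0.0
pad_red px [202.2 300.6] [227.9 219.6] tri [479.1 153.8  -6.2] top (array([479.3, 152. ]), array([103.6,  78.3]), 80.1) side (array([474.8, 148.5]), array([99.8, 77.7]), 80.2)
knob px [199.9 301.1] [225.6 209.1] tri [477.9 152.3  27.5] top (array([477.9, 151.6]), array([8. , 8.1]), 1.3) side (array([476.5, 149. ]), array([12. , 10.7]), 60.6)
bolt dark px [201.2 300.8] [216.7 213.5] tri [469.4 155.3  18.9] top (array([478.4, 151. ]), array([56.8, 17. ]), 80.6) side (array([457.6, 166.2]), array([88.6, 53.9]), 80.0)
bright 43 [183.  297.7] [[483.8 189.1]]
bright 23 [199.8 301.1] [[477.8 154.6]]
bright 54 [218.9 305. ] [[470.7 115.3]]
blackfloor latch crop
```

View pics/c8.png

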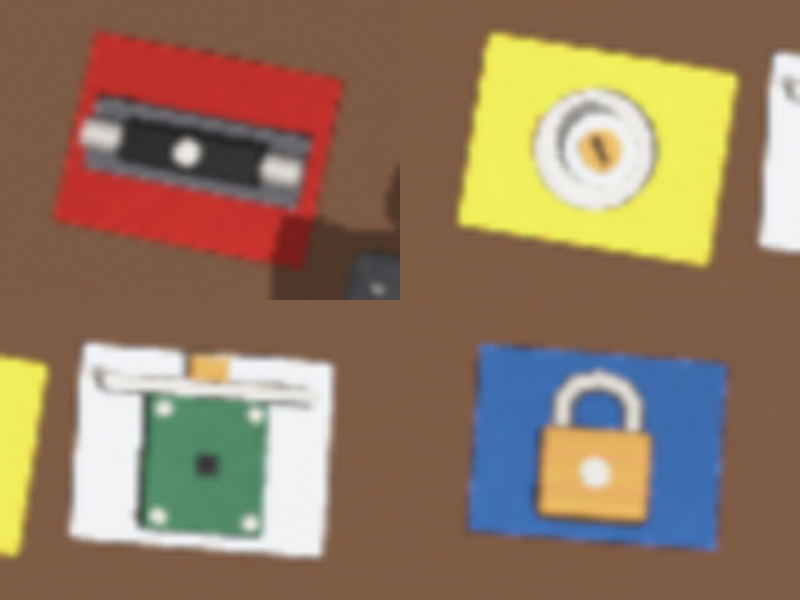

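The bolt, cylinder and padlock look good. For the latch, I'll check whether the dark strip left of the case and nose is its side face or exposed silhouette.

```bash
python3 - <<'E'
from h import *
T=cv2.imread("pics/top8.png")
print("case row 320, x396-428");print([T[320,x].tolist() for x in range(397,404)],[T[320,x].tolist() for x in range(422,430)])
for y in(298,300):print("nose row",y,[T[y,x].tolist() for x in range(404,422)])
def P(ox,oy,yaw,x,y,z):
    a=np.radians(yaw);return proj("top",[(ox+np.cos(a)*x-np.sin(a)*y)/1000,(oy+np.sin(a)*x+np.cos(a)*y)/1000,z/1000])[0].round(1)
o=(458.2,-284.2,-3.1)
for n,x,y,z in(("sil case L",-7,25,3),("sil case R",-7,-25,3),("top case L",-7,25,23),("top case R",-7,-25,23),("sil nose L",34,8,3),("sil nose R",34,-8,3),("top nose L",34,8,23),("top nose R",34,-8,23)): print(n,P(*o,x,y,z))
E
```

```text
case row 320, x396-428
[[244, 242, 241], [235, 233, 231], [169, 170, 166], [92, 105, 87], [92, 123, 73], [105, 140, 81], [106, 143, 83]] [[102, 137, 79], [103, 138, 82], [134, 156, 118], [203, 206, 193], [237, 236, 233], [244, 242, 241], [245, 243, 241], [245, 243, 241]]
nose row 298 [[245, 243, 241], [245, 243, 241], [245, 242, 241], [239, 236, 235], [193, 196, 198], [115, 135, 151], [89, 148, 188], [99, 176, 223], [106, 184, 229], [110, 186, 230], [114, 187, 229], [119, 189, 230], [125, 192, 231], [157, 203, 231], [223, 228, 234], [236, 234, 234], [235, 233, 232], [234, 231, 230]]
nose row 300 [[236, 234, 233], [236, 233, 232], [236, 233, 232], [231, 229, 228], [186, 190, 192], [113, 135, 153], [88, 151, 195], [98, 178, 226], [101, 186, 232], [101, 186, 233], [101, 186, 233], [101, 186, 233], [105, 187, 232], [156, 206, 234], [230, 234, 239], [243, 241, 241], [245, 242, 241], [245, 242, 241]]
sil case L [400.1 317.9]
sil case R [424.  319.8]
top case L [401.6 318.1]
top case R [425.9 320. ]
sil nose L [409.4 298.8]
sil nose R [417.  299.4]
top nose L [411.1 298.7]
top nose R [418.8 299.3]
```

The latch is about 1.2 px (2.5 mm) too far to +y. Mending it is cheap, so I'll regrip it, lift slightly, and shift it 2.5 mm to -y.

```bash
(python3 -m handwheel '[[[0,0,0],-0.17],[[0,0,0],-0.34],[[0,0,0],-0.51],[[0,0,0],-0.68],[[0,0,0],-0.809],[[0,0,0],-0.809],[[0,0,0],-0.809]]' 0.6;python3 -m handwheel '[[[0,0,0],-0.17],[[0,0,0],-0.34],[[0,0,0],-0.51],[[0,0,0],-0.68],[[0,0,0],-0.809],[[0,0,0],-0.809],[[0,0,0],-0.809]]';python3 -m handwheel '[[[-0.12,-0.35,0],0],[[-0.25,-0.7,0],0],[[-0.25,-0.7,0],0]]';python3 -m handwheel '[[[-0.12,-0.35,0],0],[[-0.25,-0.7,0],0],[[-0.25,-0.7,0],0]]';python3 -m handwheel '[[[-0.12,-0.35,0],0],[[-0.25,-0.7,0],0],[[-0.25,-0.7,0],0],[[-0.25,-0.7,0],0],[[-0.25,-0.7,0],0],[[-0.25,-0.7,0],0]]')>/dev/null; python3 plan.py 449.7 -283.4 50 177.1
```

```text
at [ 449.  -281.9  117. ] 177.2 t 45.5 spin 0.002 n 1 shift each [-0.005 -0.01   0.447] grip 0.0765 0.0
```

```bash
(python3 -m handwheel '[[[-0.005,-0.01,0.2],0],[[-0.005,-0.01,0.44],0],[[-0.005,-0.01,0.44],0],[[-0.005,-0.01,0.44],0],[[-0.005,-0.01,0.44],0]]')>/dev/null; python3 plan.py 449.7 -283.4 8 177.1
```

```text
at [ 450.9 -285.4   52.9] 177.1 t 46.1 spin 0.0 n 1 shift each [0.009 0.013 0.299] grip 0.076 0.0
```

```bash
python3 -m handwheel '[[[0.003,0.008,0.1],0],[[0.003,0.008,0.2],0],[[0.003,0.008,0.26],0],[[0.003,0.008,0.285],0],[[0.003,0.008,0.285],0],[[0.003,0.008,0.285],0]]'; python3 -m handwheel '[[[0,0,0],0],[[0,0,0],0],[[0,0,0],0],[[0,0,0],0],[[0,0,0],0],[[0,0,0],0]]' -1 20; python3 plan.py 450 -285.8 7.5 177.1; python3 -m handwheel '[[[0,0,-0.04],0],[[0,-0.008,-0.06],0],[[0,-0.017,-0.06],0],[[0,-0.017,-0.06],0],[[0,-0.017,-0.06],0],[[0,-0.017,-0.06],0]]'; python3 plan.py 450 -285.8 7.5 177.1
```

```text
clock: 46.82
eef_pos: [0.4497, -0.2837, 0.0085]
tcp_rot: [-3.141, 0.001, 3.091]
contact_force: [0.8, 0.0, -0.0]
grip_width: 0.076
finger_force: 0.0
clock: 47.58
eef_pos: [0.4494, -0.2834, 0.0083]
tcp_rot: [-3.142, 0.0, 3.091]
contact_force: [-0.8, 0.7, 1.9]
grip_width: 0.0496
finger_force: 20.0
at [ 449.4 -283.4    8.3] 177.1 t 47.6 spin 0.0 n 1 shift each [-0.005 -0.016  0.005] grip 0.0496 19.99924600124359
clock: 48.32
eef_pos: [0.4491, -0.2858, 0.0169]
tcp_rot: [3.141, -0.0, 3.091]
contact_force: [-0.3, 0.5, -3.2]
grip_width: 0.0498
finger_force: 20.0
at [ 449.1 -285.8   16.9] 177.1 t 48.3 spin 0.0 n 1 shift each [-0.006  0.001  0.063] grip 0.0498 19.998840987682343
```

Now lower, release, lift, and clear away to check.

```bash
python3 -m handwheel '[[[0,0,0.03],0],[[0,0,0.045],0],[[0,0,0.055],0],[[0,0,0.06],0],[[0,0,0.06],0],[[0,0,0.06],0]]'; (python3 -m handwheel '[[[0,0,0],0],[[0,0,0],0],[[0,0,0],0],[[0,0,0],0]]' 0.3; python3 -m handwheel '[[[0,0,-0.2],0],[[0,0,-0.5],0],[[0,0,-0.8],0],[[0,0,-1],0],[[0,0,-1],0],[[0,0,-1],0]]'; python3 -m handwheel '[[[0.3,0.4,0],0],[[0.6,0.8,0],0],[[0.6,1,0],0],[[0.6,1,0],0]]';python3 -m handwheel '[[[0,0.4,0],0],[[0,0.8,0],0],[[0,1,0],0],[[0,1,0],0],[[0,1,0],0],[[0,1,0],0]]')>/dev/null
python3 - <<'E'
import meas; from meas import *
s=env.read_state(); print(s['eef_pos'].round(3),s['clock'])
meas.T=env.capture("top");meas.S=env.capture("side"); cv2.imwrite("pics/top9.png",meas.T)
both("pad_white",(0,0,170),(180,50,255),(412,316),(341,365),.003)
both("latch",(55,80,90),(90,255,255),(412,319),(336,365),.023,25,25)
cv2.imwrite("pics/c9.png",np.hstack([cv2.resize(meas.T[190:360,150:460],(620,340),interpolation=2)]))
E
```

```text
clock: 49.08
eef_pos: [0.4494, -0.2861, 0.0083]
tcp_rot: [-3.141, 0.0, 3.091]
contact_force: [-0.2, -0.4, -2.3]
grip_width: 0.0503
finger_force: 20.0
[0.374 0.017 0.158] 51.575
pad_white px [412.2 315.5] [340.6 365.6] tri [ 457.8 -285.2   -3.9] top (array([ 458.3, -284.2]), array([105.9,  81.2]), 86.8) side (array([ 456. , -285.7]), array([107.6,  82.2]), 86.8)
latch px [413.3 318.6] [337.9 362.8] tri [ 451.7 -284.8   11.5] top (array([ 452.1, -283.4]), array([46.7, 52.3]), 86.5) side (array([ 447.9, -289.1]), array([47.2, 53.8]), 86.9)
```

View pics/c9.png

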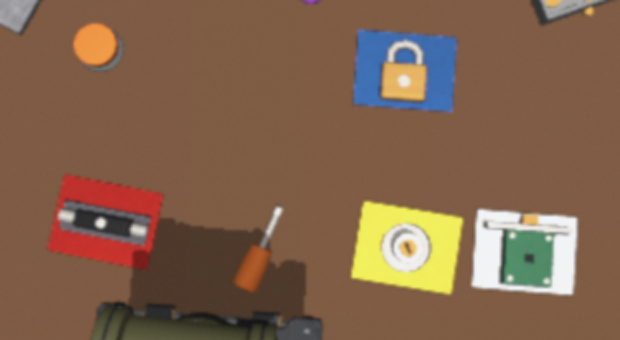

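All four locks sit on their silhouettes. The latch case is now at (452.1, -283.4) against an ideal of (451.3, -283.8) mm, and the arm is clear.

```bash
python3 -c "
from cell import env
print(env.sign_off())"
```

```text
the job is handed in; nothing more can be done
None
```

All four locks are lying flat on their own pads, pointing the right way and within about 2.5 mm of centre by the last camera check; I handed the job in with about 52 s on the clock, and no verdict came back.

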